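# Draw the notched circuit card from its rack and show its label to the code reader

### The arm

A 6-joint arm with a two-finger parallel gripper is mounted at the origin on a cart in front of the work surface, level with it; the furniture and walls round the work are solid. World frame = base frame: x ahead of the robot, y to its left, z up, the work surface at z = 0. Lengths are in m, angles in rad, forces in N, time in s.
With the tool pointing down it reaches from about 0.35 to 0.85 m from the base axis. Payload 8.1 kg.
Tool frame: the origin (TCP) lies between the finger pads; the fingertips stand 14 mm ahead of it and the grasp point (between the pads) lies 5 mm behind it; z points along the fingers, y is the line along which they close (so a half turn about z gives the same grasp; the last joint's range is limited). The gripper opens to 93 mm and grips with 3 to 60 N. Pads are 15 mm wide; open, the fingers measure 128 mm over their backs; the gripper's body (75 mm by 188 mm) begins 65 mm behind the grasp point.
Start: joints at [1.201, 0.13, 1.488, -0, 1.523, -0.085], TCP at [0.169, 0.576, 0.233] pointing down, gripper open.
Joint ranges: [-2.96, 2.96], [-0.89, 2.26], [0.02, 2.5], [-1.34, 4.48], [0, 2.73], [-2.66, 2.66]. Speed limits (rad/s): [2.39, 2.39, 2.79, 3.14, 3.14, 3.14].

### API

Orientations are given as a rotation vector (axis times angle).
In Python, from plant import robot gives the robot as it stands.
- The arm moves only by the tool arm_command, never from a script. Its argument "targets" is a list of rows, each an object of numbers: "x", "y", "z": the shift along the world's x, y, z in units of 500 mm (1.0 is 500 mm); "rx", "ry", "rz": the turn, a rotation vector about the world's x, y, z in units of 2 rad (1.0 is 2 rad); "claw": the closure in counts, from 0 (fully open) to 255 (shut). In form: [{"x": .., "y": .., "z": .., "rx": .., "ry": .., "rz": .., "claw": ..}, ...]. A call has 1 to 10 rows; each row is the pose to reach, as a shift and turn from the pose commanded when the call began; what a row does not reach only later rows make up. A row lasts 1/12 s, in which the tool goes at most 41.7 mm and 7.16 degrees, less where a joint would pass 70% of its speed; a pose out of reach is approached as far as the arm can. A call with a number of a shift or a turn outside -1 to 1 is refused whole. A call with a gripper value outside its range is refused whole. The fingers move at their own pace and stop on an object; "squeeze" is the grip in N (left out, the last holds). Time passes only in rows, so rows that repeat a pose let the fingers close. It gives the time, the measured TCP pose, the force, the opening and the grip force at its end, in the units of the state.
- robot.read_state(): the state, without advancing time (a new reading comes with each control period).
- robot.read_camera(name): name is "scene" or "top" or "wrist"; returns (picture, depth): 420x560x3 uint8, red, green, blue; 420x560 float32, m along the optical axis (not along the pixel's ray), 0 where there is no reading.
- robot.get_calibration(name): a dict with "intrinsics" (3x3 intrinsics, pixels), "dist" ([k1, k2, p1, p2, k3] as OpenCV has them; the pictures are not rectified), "origin" and "orientation" of the camera in the world. Camera axes: x right, y up, looking along -z (the intrinsics and any distortion apply to the point x, -y, -z); pixel columns grow to the right and rows downward; lengths in m; the calibration is good to about 2 mm. A picture is of the moment at which its call begins: read the wrist's pose just before it. get_calibration takes no time and is no camera call; for the wrist camera it gives the pose at the moment of the call.
- robot.close_job(): hands the job in; it is judged then, once.
The state is a dict: "t": time; "q": joint angles; "dq": joint speeds; "joint_torque": joint torques, N m; "tool_pos": TCP position; "orientation": TCP orientation; "force": force on the tool from outside, world axes, zero at the start; "wrist_torque": the same for the moment, N m; "opening": finger opening in m; "gripper_force": force on a finger pad.
Only numpy, scipy, OpenCV 4.12 (cv2) and the standard library are available. Lean on these libraries where they do the work, as an engineer would, in place of code of your own. Each camera call takes 0.05 s, during which the arm holds its last target. There are 200 camera calls.

### The job

Book out the spare circuit card with the small notch in one corner: slide it straight up out of the slotted card rack by its top edge, and present its label, facing up, to the code reader on the stand. The notch marks the label end, and with the notch at the top right the label side faces you. Finish still holding the card steady in the air, the label centred and square in front of the reader's window and about 10 cm from it, with the card touching nothing but the gripper; leave the other cards in the rack and do not bump the reader or the things on the bench.

Things in the scene. Friction and masses are not known exactly. Their poses are not given: they have to be found in the camera images.
- notched_card: dark green circuit card on edge in the rack, 112 (x) x 8 (y) x 72 mm (z), about 120 g. Board 3.2 mm thick; aluminium rails 8 mm thick along foot (8 mm high) and top (12 mm high, the grip). Notch 12 mm long, 14 mm high in one upper corner: top rail runs x = -56 to +44. Origin: middle of underside. x to notched end (label end), z to top rail, label on -y face (label towards you, notch at top right)
- label (a point): centre of the white square-code label (28 x 36 mm) on the notched card's -y face near its notched end, at x = +36, y = -2, z = +34 mm in the card's frame; axes as the card's
- square_card_1: same plug-in circuit card in every respect, label included, but with four square corners; it stands in another slot of the same rack, facing the same way, and must stay there. Origin and axes as on the notched card
- square_card_2: same plug-in circuit card in every respect, label included, but with four square corners; it stands in another slot of the same rack, facing the same way, and must stay there. Origin and axes as on the notched card
- card_rack: fixed rack, any way round: black base 130 x 176 mm, aluminium end plates 60 mm high. Guides 61 mm high form four upright slots (y = -60, -20, 20, 60 mm; one empty) along own x and hold the outer 5 mm of card ends with 1 mm side play; the middle 100 mm is free, 32 mm to the next card. Card undersides rest 8 mm, tops 80 mm above the bench; clear of the rack 64 mm up. Origin: underside middle, z up
- reader_stand: the code reader's stand, fixed: grey round foot 124 mm across, steel post 16 mm thick and 397 mm high, cross arm at 358 mm that carries the reader on the robot's side. Origin: middle of the foot, on the bench; own -x points the way the reader looks
- reader_head: code reader head on the stand: grey box 58 x 72 x 44 mm, black front with a round glass window ringed by small white lamps. Origin: middle of the window, 300 mm above the bench, 100 mm in front of the post. Own z: line of sight out of the window, sloping 45 degrees down, roughly towards the robot; own y is level
- torch: dark grey torch lying on the bench, 38 x 127 x 38 mm, a bystander. Origin: middle of the underside
- tape_black: roll of black tape lying flat, 70 mm across, 19 mm high, a bystander. Origin: middle of the underside
- hex_key_set: folding hex key set lying on the bench, 32 x 100 x 22 mm, a bystander. Origin: middle of the underside

How it is judged:
On the way:
1. the notched card has been drawn up out of its slot, clear of the rack, still upright, and is held by the gripper (z of notched_card in the frame of card_rack above 0.066 m and angle between notched_card's own z axis and vertical below 0.5 rad and contact force between the fingers and notched_card above 0.5 N), for 0.1 s.
At the end, for the whole second after the job is handed in: Gripper holds the notched card still, over 100 mm up, clear of rack and reader; label centre within 18 mm (own x, y of the reader) of its line of sight, 70 to 130 mm from the window, label face square to it within 20 degrees; the square cards stand in their slots (contact force between the fingers and notched_card above 1 N and height (world z) of notched_card above 0.1 m and contact force between notched_card and card_rack below 0.05 N and contact force between notched_card and reader_stand below 0.05 N and x of label in the frame of reader_head between -0.018 and 0.018 m and y of label in the frame of reader_head between -0.018 and 0.018 m and z of label in the frame of reader_head between 0.07 and 0.13 m and angle between the y axis of notched_card and the z axis of reader_head, either way round below 0.35 rad and y of reader_head in the frame of notched_card below -0.05 m and linear speed of notched_card below 0.02 m/s and angular speed of notched_card below 0.15 rad/s and distance of each of square_card_1, square_card_2 from where it was at the start of the episode below 0.012 m and angle between each of square_card_1, square_card_2's own z axis and vertical below 0.15 rad); the arm keeps its last pose, push and grip.
It fails at once if a square-cornered card is pulled or knocked out of place (more than 12 mm) (distance of any of square_card_1, square_card_2 from where it was at the start of the episode above 0.012 m).
It fails at once if the reader or its stand is bumped (more than 3 N) (contact force between any of the arm, the fingers, notched_card and reader_stand above 3 N).
It fails at once if the torch, the tape roll or the hex key set is pushed aside (more than 20 mm) (distance of any of torch, tape_black, hex_key_set from where it was at the start of the episode above 0.02 m).
It also fails if it takes over 38 s, if anything falls off the work surface, if the arm or the gripper's body presses on something with over 40 N, if the wrist force passes 120 N, or if a joint passes its speed limit or range.

## Working session

There is one attempt and no reset: what is moved stays moved. The work goes in short steps, Python scripts to look and compute and a tool call to move; the robot and the scene stay as the last step left them, time stands still between calls to the robot, and variables do not carry over. Pictures are saved under pics/ and viewed, at most 10 in all, crops included, and the job is handed in when it is done.

Besides the shell and the picture viewer there is one more tool, called after "Emit:" as name([rows], argument=value, ...), one row to a line, values as JSON. arm_command: Moves the arm, as the interface text tells. Shifts and turns lie within -1 to 1; 1 stands for 500 mm of shift or 2 rad of turn. Its arguments: {"type":"object","properties":{"targets":{"type":"array","items":{"type":"object","properties":{"x":{"type":"number","minimum":-1,"maximum":1},"y":{"type":"number","minimum":-1,"maximum":1},"z":{"type":"number","minimum":-1,"maximum":1},"rx":{"type":"number","minimum":-1,"maximum":1},"ry":{"type":"number","minimum":-1,"maximum":1},"rz":{"type":"number","minimum":-1,"maximum":1},"claw":{"type":"number"}}}},"squeeze":{"type":"number"}},"required":["targets"]}

```bash
mkdir -p pics; cat > h.py <<'E'
import numpy as np, cv2
from scipy.spatial.transform import Rotation as R
from plant import robot
def grab(n,f=None):
    c=robot.get_calibration(n); p,d=robot.read_camera(n)
    if f: cv2.imwrite('pics/'+f,p[:,:,::-1])
    np.savez('pics/'+n+'.npz',p=p,d=d,K=c['intrinsics'],dist=c['dist'],o=c['origin'],R=mat(c['orientation']))
    return load(n)
def mat(o):
    o=np.array(o,float); return o if o.shape==(3,3) else R.from_rotvec(o).as_matrix()
def load(n): return dict(np.load('pics/'+n+'.npz'))
def rays(C,uv):
    u=cv2.undistortPoints(np.array(uv,float).reshape(-1,1,2),C['K'],C['dist'])[:,0]
    return np.c_[u[:,0],-u[:,1],-np.ones(len(u))]@C['R'].T
def plane(C,uv,z):
    r=rays(C,uv); return C['o']+r*((z-C['o'][2])/r[:,2])[:,None]
def dep(C,uv):
    uv=np.array(uv).reshape(-1,2); return C['o']+rays(C,uv)*C['d'][uv[:,1].astype(int),uv[:,0].astype(int)][:,None]
E
python3 - <<'E'
from h import *
for n in ['scene','top']:
    C=grab(n,n+'.png'); print(n,C['o'],C['R'].round(2).tolist())
s=robot.read_state();print(s['t'],s['tool_pos'],s['orientation'],s['force'],s['opening'])
E
```

```text
scene [0.00491727 0.78113998 1.06253266] [[-0.83, 0.36, -0.43], [-0.56, -0.55, 0.62], [-0.01, 0.75, 0.66]]
top [ 0.19415942 -0.07579659  1.42387868] [[0.05, 0.95, -0.3], [-1.0, 0.04, -0.02], [-0.0, 0.3, 0.95]]
0.1 [0.1683621  0.57537853 0.2316891 ] [-4.45732183e-01 -3.10939014e+00  2.55794217e-03] [ 0.06734477 -0.01724354  0.60776905] 0.09286683657678044
```

View pics/scene.png

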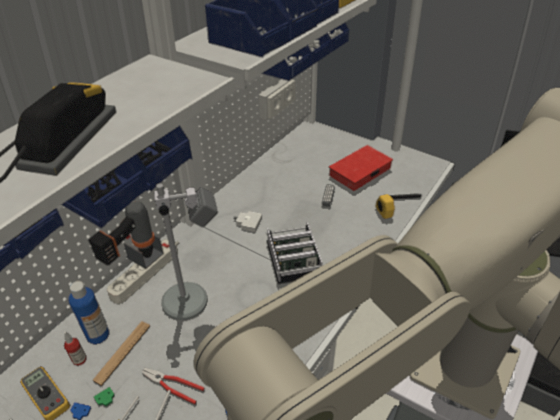

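View pics/top.png

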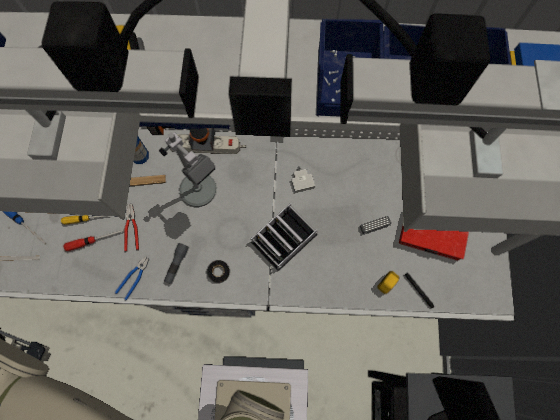

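Top view: rack at about (283,238), reader head at (198,168) above its foot at (198,190), torch (176,264), tape (217,271), hex key set (375,225). I'll measure the foot, head and rack next.

```bash
python3 - <<'E'
from h import *
C=load('top');S=load('scene')
a=C['p'][195:280,235:330,::-1]; b=C['p'][130:215,150:245,::-1]
cv2.imwrite('pics/c1.png',np.hstack([cv2.resize(a,None,fx=4.2,fy=4.2,interpolation=2),cv2.resize(b,None,fx=4.2,fy=4.2,interpolation=2)]))
print('rack',plane(C,[(283,238)],0.07),'foot',plane(C,[(198,190)],0.005))
print('torch,tape,hex',plane(C,[(176,264),(217,271),(375,225)],0.02))
print('head',dep(C,[(198,160),(198,168),(190,168),(206,168),(198,178)]))
print('scene head', dep(S,[(165,210),(190,193),(205,213),(185,300)]))
c=robot.get_calibration('wrist');print(c['origin'],mat(c['orientation']).round(3),np.array(c['intrinsics']).round(0).tolist())
s=robot.read_state();print(mat(s['orientation']).round(3))
E
```

```text
rack [[ 0.53166876 -0.06754803  0.07      ]] foot [[0.70017904 0.22453275 0.005     ]]
torch,tape,hex [[ 0.44430647  0.26632306  0.02      ]
 [ 0.42828273  0.13485985  0.02      ]
 [ 0.60062264 -0.36261794  0.02      ]]
head [[0.66365727 0.16193552 0.34059252]
 [0.63982652 0.15895993 0.34372427]
 [0.63784044 0.17913094 0.34637241]
 [0.64490769 0.14018746 0.33360677]
 [0.61691817 0.15881527 0.33129441]]
scene head [[0.67328033 0.25089833 0.36018519]
 [0.659324   0.18408843 0.36822317]
 [0.6219971  0.1833805  0.32713465]
 [0.69235007 0.23413568 0.02514348]]
[0.08983987 0.59749232 0.38355775] [[ 0.282 -0.917 -0.283]
 [ 0.96   0.268  0.085]
 [-0.002 -0.296  0.955]] [[295.0, 0.0, 282.0], [0.0, 295.0, 216.0], [0.0, 0.0, 1.0]]
[[-0.96   0.281 -0.001]
 [ 0.281  0.96  -0.002]
 [ 0.    -0.002 -1.   ]]
```

View pics/c1.png

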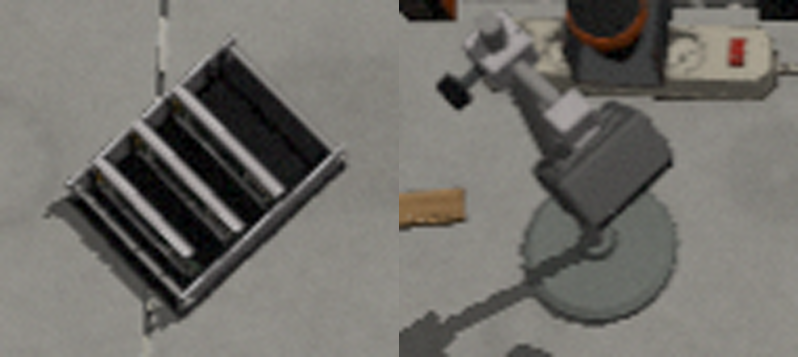

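The crop shows three carded slots, with cards running along the image diagonal (world direction about ±(0.7,0.7)), and the head turned about 38° away from the radial. I need a closer look for the notch, so I'm moving the wrist camera over the rack by the inner route.

Emit:
arm_command([
  {"x": 0.16,"y": -0.3,"z": 0.07,"rz": -0.26,"claw": 0},
  {"x": 0.32,"y": -0.59,"z": 0.14,"rz": -0.52,"claw": 0},
  {"x": 0.32,"y": -0.59,"z": 0.14,"rz": -0.52,"claw": 0},
  {"x": 0.32,"y": -0.59,"z": 0.14,"rz": -0.52,"claw": 0},
  {"x": 0.32,"y": -0.59,"z": 0.14,"rz": -0.52,"claw": 0},
  {"x": 0.32,"y": -0.59,"z": 0.14,"rz": -0.52,"claw": 0},
  {"x": 0.32,"y": -0.59,"z": 0.14,"rz": -0.52,"claw": 0},
  {"x": 0.32,"y": -0.59,"z": 0.14,"rz": -0.52,"claw": 0},
  {"x": 0.32,"y": -0.59,"z": 0.14,"rz": -0.52,"claw": 0},
  {"x": 0.32,"y": -0.59,"z": 0.14,"rz": -0.52,"claw": 0},
])

```text
schema error: expected keys x, y, z, rx, ry, rz, claw
```

Emit:
arm_command([
  {"x": 0.14,"y": -0.56,"z": 0,"rz": -0.52,"claw": 0},
  {"x": 0.14,"y": -0.56,"z": 0,"rz": -0.52,"claw": 0},
  {"x": 0.14,"y": -0.56,"z": 0,"rz": -0.52,"claw": 0},
  {"x": 0.14,"y": -0.56,"z": 0,"rz": -0.52,"claw": 0},
  {"x": 0.14,"y": -0.56,"z": 0,"rz": -0.52,"claw": 0},
  {"x": 0.14,"y": -0.56,"z": 0,"rz": -0.52,"claw": 0},
  {"x": 0.4,"y": -0.7,"z": 0,"rz": -0.52,"claw": 0},
  {"x": 0.4,"y": -0.7,"z": 0,"rz": -0.52,"claw": 0},
  {"x": 0.4,"y": -0.7,"z": 0,"rz": -0.52,"claw": 0},
  {"x": 0.4,"y": -0.7,"z": 0,"rz": -0.52,"claw": 0},
])

```text
schema error: expected keys x, y, z, rx, ry, rz, claw
```

```bash
python3 - <<'E'
from h import *
s=robot.read_state();print(s['t'],s['tool_pos'],s['q']);print(mat(s['orientation']).round(3))
C=grab('wrist','w1.png');print(C['o'],C['R'].round(3).tolist())
E
```

```text
0.1 [0.1683621  0.57537853 0.2316891 ] [ 1.20060139e+00  1.31090390e-01  1.48917111e+00  3.74680887e-05
  1.52301168e+00 -8.54360151e-02]
[[-0.96   0.281 -0.001]
 [ 0.281  0.96  -0.002]
 [ 0.    -0.002 -1.   ]]
[0.08983987 0.59749232 0.38355775] [[0.282, -0.917, -0.283], [0.96, 0.268, 0.085], [-0.002, -0.296, 0.955]]
```

View pics/w1.png

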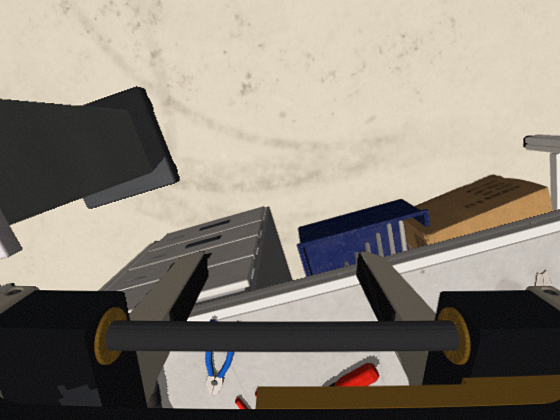

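The moves were refused (all keys needed) and the picture shows floor and the gripper in the bottom rows (>290). The useful view lies about 80 mm along tool +x from the TCP, so I adjust for that.

Emit:
arm_command([
  {"x": 0.16,"y": -0.3,"z": 0.07,"rx": 0,"ry": 0,"rz": -0.26,"claw": 0},
  {"x": 0.32,"y": -0.59,"z": 0.14,"rx": 0,"ry": 0,"rz": -0.52,"claw": 0},
  {"x": 0.32,"y": -0.59,"z": 0.14,"rx": 0,"ry": 0,"rz": -0.52,"claw": 0},
  {"x": 0.32,"y": -0.59,"z": 0.14,"rx": 0,"ry": 0,"rz": -0.52,"claw": 0},
  {"x": 0.32,"y": -0.59,"z": 0.14,"rx": 0,"ry": 0,"rz": -0.52,"claw": 0},
  {"x": 0.32,"y": -0.59,"z": 0.14,"rx": 0,"ry": 0,"rz": -0.52,"claw": 0},
  {"x": 0.32,"y": -0.59,"z": 0.14,"rx": 0,"ry": 0,"rz": -0.52,"claw": 0},
  {"x": 0.32,"y": -0.59,"z": 0.14,"rx": 0,"ry": 0,"rz": -0.52,"claw": 0},
  {"x": 0.32,"y": -0.59,"z": 0.14,"rx": 0,"ry": 0,"rz": -0.52,"claw": 0},
  {"x": 0.32,"y": -0.59,"z": 0.14,"rx": 0,"ry": 0,"rz": -0.52,"claw": 0},
])

```text
t: 0.98
tool_pos: [0.3301, 0.279, 0.3035]
orientation: [1.939, 2.47, 0.002]
force: [-0.9, -0.1, -0.3]
opening: 0.0927
gripper_force: 0.0
```

Emit:
arm_command([
  {"x": 0.28,"y": -0.84,"z": 0,"rx": 0,"ry": 0,"rz": -0.52,"claw": 0},
  {"x": 0.28,"y": -0.84,"z": 0,"rx": 0,"ry": 0,"rz": -0.52,"claw": 0},
  {"x": 0.28,"y": -0.84,"z": 0,"rx": 0,"ry": 0,"rz": -0.52,"claw": 0},
  {"x": 0.28,"y": -0.84,"z": 0,"rx": 0,"ry": 0,"rz": -0.52,"claw": 0},
  {"x": 0.28,"y": -0.84,"z": 0,"rx": 0,"ry": 0,"rz": -0.52,"claw": 0},
  {"x": 0.28,"y": -0.84,"z": 0,"rx": 0,"ry": 0,"rz": -0.52,"claw": 0},
  {"x": 0.28,"y": -0.84,"z": 0,"rx": 0,"ry": 0,"rz": -0.52,"claw": 0},
  {"x": 0.28,"y": -0.84,"z": 0,"rx": 0,"ry": 0,"rz": -0.52,"claw": 0},
  {"x": 0.28,"y": -0.84,"z": 0,"rx": 0,"ry": 0,"rz": -0.52,"claw": 0},
  {"x": 0.28,"y": -0.84,"z": 0,"rx": 0,"ry": 0,"rz": -0.52,"claw": 0},
])

```text
t: 1.82
tool_pos: [0.461, -0.115, 0.3019]
orientation: [-2.906, -1.19, -0.0]
force: [0.0, 1.0, 0.2]
opening: 0.0928
gripper_force: 0.0
```

Emit:
arm_command([
  {"x": 0,"y": 0,"z": 0,"rx": 0,"ry": 0,"rz": 0,"claw": 0},
  {"x": 0,"y": 0,"z": 0,"rx": 0,"ry": 0,"rz": 0,"claw": 0},
])

```text
t: 1.98
tool_pos: [0.4606, -0.1148, 0.3012]
orientation: [-2.906, -1.188, 0.003]
force: [-0.3, 1.2, 0.0]
opening: 0.0932
gripper_force: 0.0
```

```bash
python3 - <<'E'
from h import *
s=robot.read_state();print(s['t'],s['tool_pos'],np.round(s['q'],3));print(mat(s['orientation']).round(3))
C=grab('wrist','w2.png');print(C['o'])
E
```

```text
1.9833 [ 0.46062934 -0.1148221   0.30115092] [-3.530e-01 -2.290e-01  1.712e+00  1.000e-03  1.661e+00  4.420e-01]
[[ 0.713  0.701 -0.003]
 [ 0.701 -0.713  0.002]
 [-0.001 -0.003 -1.   ]]
[ 0.52112416 -0.05840449  0.45294401]
```

View pics/w2.png

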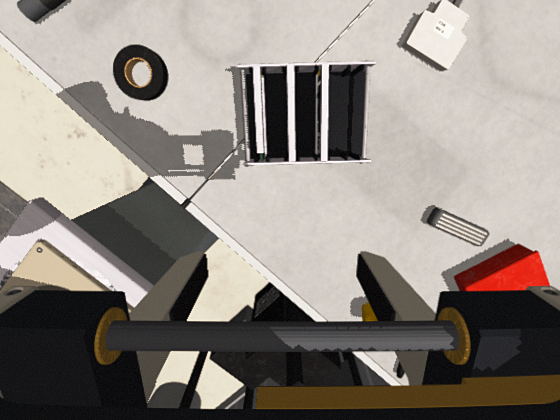

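The wrist view shows the rack at (240–375, 62–165) with card rails at columns ~257, 292 and 324. I'll enlarge it to find the notch.

```bash
python3 - <<'E'
from h import *
C=load('wrist')
a=C['p'][55:172,235:380,::-1].astype(float)
a=255*(a/255)**0.6
cv2.imwrite('pics/w2c.png',cv2.resize(a.astype(np.uint8),None,fx=5,fy=5,interpolation=2))
h=dep(C,np.array([(u,v) for v in range(62,168,3) for u in range(246,340)]))[:,2].reshape(-1,94)
for i,r in enumerate(h): print(62+3*i,''.join('#' if x>.073 else '+' if x>.055 else '.' for x in r))
E
```

```text
62 ............................................................++++++++++++++++++++++++++++++++++
65 ++++++++######+++++++++++++++++++++++++++#######++++++++++++++++.++.++++..+########+++........
68 ...++++########..++++..............++++..#######.++++................+++...########+++........
71 ...++++########..++++..............++++.########.++++................+++...########...........
74 .......########.........................########...........................########...........
77 .#......#######..........................#######...........................########...........
80 ........#######..........................#######..........................+########...........
83 ........#######+.........................#######..........................#########...........
86 ........########.........................#######...........................#######............
89 ........########.........................#######........................#..#######............
92 .........#######.........................#######.........................++#######............
95 .........#######...
[... 1750 characters left out ...]
.......
149 ...........######+........................#######.........................#######.............
152 ...........######.........................#######.........................#######.............
155 ..............+++.........................#######.........................#######++...........
158 .......++++...+++...+++...............+++.#######.+++........#......+++...#######+++..........
161 .......+++++..++....+++...............+++..######+++++++++++++++++++++++++++++++++++++++++++++
164 ++++++++++++++++++++++++++++++++..............................................................
167 ..............................................................................................
```

View pics/w2c.png

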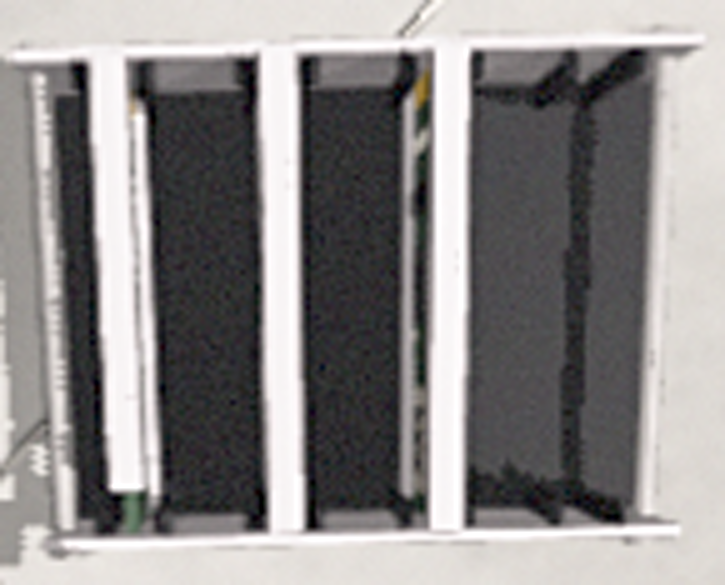

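The leftmost card (rail at column ~257) stops short at the image bottom and shows green there. So it is the notched card, with card x pointing along image-down (−tool x) and the label on the image left. Next I'll measure the rail line and the reader (foot centre, face normals from depth).

```bash
python3 - <<'E'
from h import *
C=load('wrist')
uv=np.array([(u,v) for v in range(60,165) for u in range(248,268)])
z=dep(C,uv)[:,2]; m=(z>.075)&(z<.09); P=plane(C,uv[m],.08)[:,:2]
c,_,_=None,0,0
vx,vy,x0,y0=cv2.fitLine(P.astype(np.float32),cv2.DIST_HUBER,0,.01,.01).ravel()
d=np.array([vx,vy]);d=-d if d[0]>0 else d
t=(P-[x0,y0])@d; n=(P-[x0,y0])@[-d[1],d[0]]
print('z med',np.median(z[m]),'ends',np.percentile(t,[0,1,99,100]),'width',np.percentile(n,[2,50,98]))
e=np.array([x0,y0])+d*(np.percentile(t,99.3)-.044); print('card dir',d,'ang',np.arctan2(d[1],d[0]),'card centre x=0:',e)
T=load('top');S=load('scene')
# foot: grey disc points near z~0..0.03
for n,D,box in(('top',T,(170,165,225,215)),('scene',S,(150,275,220,325))):
    uv=np.array([(u,v) for v in range(box[1],box[3]) for u in range(box[0],box[2])]);p=dep(D,uv)
    m=(p[:,2]>.008)&(p[:,2]<.03)&(abs(p[:,0]-.7)<.09)&(abs(p[:,1]-.225)<.09)
    q=p[m]; (cx,cy),r=cv2.minEnclosingCircle(q[:,:2].astype(np.float32)); print(n,'foot',m.sum(),cx,cy,r,np.median(q[:,2]))
# head
uv=np.array([(u,v) for v in range(145,190) for u in range(175,220)]);p=dep(T,uv);rgb=T['p'][uv[:,1],uv[:,0]]
m=(p[:,2]>.27)&(p[:,2]<.375)&(p[:,0]<.70)
H=p[m];print(len(H),H.min(0),H.max(0))
uv2=np.array([(u,v) for v in range(185,235) for u in range(160,225)]);p2=dep(S,uv2)
m2=(p2[:,2]>.26)&(p2[:,2]<.375)&(p2[:,0]<.70)&(p2[:,0]>.5);H2=p2[m2];print(len(H2),H2.min(0),H2.max(0))
rng=np.random.default_rng(0)
for nm,A in(('top',H),('scene',H2)):
  for k in range(3):
    best=None
    for _ in range(600):
        a=A[rng.choice(len(A),3,False)];w=np.cross(a[1]-a[0],a[2]-a[0]);w/=np.linalg.norm(w)+1e-12
        i=abs((A-a[0])@w)<.003
        if best is None or i.sum()>best.sum():best=i
    B=A[best];w=np.linalg.svd(B-B.mean(0))[2][2];w*=np.sign(w[2]);print(nm,best.sum(),'normal',w.round(3),'mean',B.mean(0).round(4),'az',np.degrees(np.arctan2(w[1],w[0])).round(1))
    A=A[~best]
    if len(A)<60:break
E
```

```text
z med 0.07963808334345712 ends [-0.04713602 -0.04615316  0.05055816  0.05171049] width [-4.14573038e-03  8.64819076e-07  3.95257364e-03]
card dir [-0.7057894 -0.7084217] ang -2.3543334 card centre x=0: [ 0.50848893 -0.02905738]
top foot 747 0.6945177316665649 0.22427016496658325 0.06794484704732895 0.01587884527632144
scene foot 1198 0.7072082757949829 0.21770243346691132 0.07122574746608734 0.01689925328549524
792 [0.60338497 0.12067925 0.27194449] [0.69957369 0.23039089 0.37313496]
1297 [0.60484246 0.11934847 0.26198321] [0.69997883 0.26219695 0.3747068 ]
top 365 normal [-0.428 -0.496  0.755] mean [0.6399 0.1546 0.3413] az -130.8
top 128 normal [0.442 0.544 0.713] mean [0.6553 0.1755 0.335 ] az 50.9
top 96 normal [-0.514  0.431  0.741] mean [0.6639 0.191  0.3559] az 140.0
scene 370 normal [ 0.795 -0.606  0.043] mean [0.6317 0.1965 0.3255] az -37.3
scene 250 normal [-0.281 -0.186  0.942] mean [0.6593 0.1804 0.3518] az -146.5
scene 195 normal [0.443 0.526 0.726] mean [0.652  0.1825 0.3317] az 49.9
```

Results:
- Card centre is (0.508, −0.029), with its x axis at −134.9°.
- Reader azimuth is about −129.5° and its window is near (0.639, 0.153, 0.300).

I'm turning the tool half round, so tool x matches card x, and moving above the card.

Emit:
arm_command([
  {"x": 0,"y": 0,"z": 0,"rx": 0,"ry": 0,"rz": 0.79,"claw": 188},
  {"x": 0,"y": 0,"z": 0,"rx": 0,"ry": 0,"rz": 0.79,"claw": 188},
  {"x": 0,"y": 0,"z": 0,"rx": 0,"ry": 0,"rz": 0.79,"claw": 188},
  {"x": 0,"y": 0,"z": 0,"rx": 0,"ry": 0,"rz": 0.79,"claw": 188},
  {"x": 0,"y": 0,"z": 0,"rx": 0,"ry": 0,"rz": 0.79,"claw": 188},
  {"x": 0,"y": 0,"z": 0,"rx": 0,"ry": 0,"rz": 0.79,"claw": 188},
  {"x": 0,"y": 0,"z": 0,"rx": 0,"ry": 0,"rz": 0.79,"claw": 188},
  {"x": 0,"y": 0,"z": 0,"rx": 0,"ry": 0,"rz": 0.79,"claw": 188},
  {"x": 0,"y": 0,"z": 0,"rx": 0,"ry": 0,"rz": 0.79,"claw": 188},
  {"x": 0,"y": 0,"z": 0,"rx": 0,"ry": 0,"rz": 0.79,"claw": 188},
])

```text
t: 2.87
tool_pos: [0.4605, -0.1118, 0.3026]
orientation: [-1.647, -2.675, -0.001]
force: [-0.6, 0.1, -0.8]
opening: 0.031
gripper_force: 0.0
```

Emit:
arm_command([
  {"x": 0.09,"y": 0.17,"z": -0.1,"rx": 0,"ry": 0,"rz": 0.9,"claw": 188},
  {"x": 0.09,"y": 0.17,"z": -0.1,"rx": 0,"ry": 0,"rz": 0.9,"claw": 188},
  {"x": 0.09,"y": 0.17,"z": -0.1,"rx": 0,"ry": 0,"rz": 0.9,"claw": 188},
  {"x": 0.09,"y": 0.17,"z": -0.1,"rx": 0,"ry": 0,"rz": 0.9,"claw": 188},
  {"x": 0.09,"y": 0.17,"z": -0.1,"rx": 0,"ry": 0,"rz": 0.9,"claw": 188},
  {"x": 0.09,"y": 0.17,"z": -0.1,"rx": 0,"ry": 0,"rz": 0.9,"claw": 188},
  {"x": 0.09,"y": 0.17,"z": -0.1,"rx": 0,"ry": 0,"rz": 0.9,"claw": 188},
  {"x": 0.09,"y": 0.17,"z": -0.1,"rx": 0,"ry": 0,"rz": 0.9,"claw": 188},
  {"x": 0.09,"y": 0.17,"z": -0.1,"rx": 0,"ry": 0,"rz": 0.9,"claw": 188},
  {"x": 0.09,"y": 0.17,"z": -0.1,"rx": 0,"ry": 0,"rz": 0.9,"claw": 188},
])

```text
t: 3.7
tool_pos: [0.505, -0.0266, 0.2526]
orientation: [-0.229, 3.133, 0.001]
force: [-0.4, 0.0, 0.1]
opening: 0.0243
gripper_force: 0.0
```

```bash
cat >> h.py <<'E'
def st():
    s=robot.read_state();M=mat(s['orientation'])
    print('t',s['t'],'pos',np.round(s['tool_pos'],4),'q',np.round(s['q'],3),'open',round(s['opening'],4),'gf',s['gripper_force'],'F',np.round(s['force'],1));print(M.round(3).tolist());return s,M
E
python3 - <<'E'
from h import *
s,M=st(); x=np.array([-.7058,-.7084,0]);z=np.array([0,0,-1.]);G=np.c_[x,np.cross(z,x),z]
print('dpos units',(np.array([.5085,-.0291,.20])-s['tool_pos'])/.5,'rot units',R.from_matrix(G@M.T).as_rotvec()/2)
E
```

```text
t 3.7 pos [ 0.505  -0.0266  0.2526] q [-1.550e-01 -1.350e-01  1.717e+00  1.000e-03  1.560e+00 -1.871e+00] open 0.0243 gf 0.0 F [-0.4  0.   0.1]
[[-0.989, -0.145, 0.0], [-0.145, 0.989, 0.001], [-0.0, 0.001, -1.0]]
dpos units [ 0.00704093 -0.00496675 -0.10528278] rot units [-3.38916080e-04 -9.23992520e-05  3.20641861e-01]
```

Emit:
arm_command([
  {"x": 0.006,"y": -0.004,"z": -0.1,"rx": 0,"ry": 0,"rz": 0.32,"claw": 188},
  {"x": 0.006,"y": -0.004,"z": -0.1,"rx": 0,"ry": 0,"rz": 0.32,"claw": 188},
  {"x": 0.006,"y": -0.004,"z": -0.1,"rx": 0,"ry": 0,"rz": 0.32,"claw": 188},
  {"x": 0.006,"y": -0.004,"z": -0.1,"rx": 0,"ry": 0,"rz": 0.32,"claw": 188},
  {"x": 0.006,"y": -0.004,"z": -0.1,"rx": 0,"ry": 0,"rz": 0.32,"claw": 188},
  {"x": 0.006,"y": -0.004,"z": -0.1,"rx": 0,"ry": 0,"rz": 0.32,"claw": 188},
  {"x": 0.006,"y": -0.004,"z": -0.1,"rx": 0,"ry": 0,"rz": 0.32,"claw": 188},
  {"x": 0.006,"y": -0.004,"z": -0.1,"rx": 0,"ry": 0,"rz": 0.32,"claw": 188},
  {"x": 0.006,"y": -0.004,"z": -0.1,"rx": 0,"ry": 0,"rz": 0.32,"claw": 188},
  {"x": 0.006,"y": -0.004,"z": -0.1,"rx": 0,"ry": 0,"rz": 0.32,"claw": 188},
])

```text
t: 4.53
tool_pos: [0.5083, -0.031, 0.2028]
orientation: [-1.186, 2.909, -0.0]
force: [-0.5, 0.6, -0.8]
opening: 0.0242
gripper_force: 0.0
```

```bash
python3 - <<'E'
from h import *
s,M=st(); x=np.array([-.7058,-.7084,0]);z=np.array([0,0,-1.]);G=np.c_[x,np.cross(z,x),z]
C=grab('wrist','w3.png')
# rails seen from here: mask near height .08
for u0,u1 in ((0,560),):
    uv=np.array([(u,v) for v in range(0,290,2) for u in range(0,560)]);p=dep(C,uv);q=p-[.5085,-.0291,0]
    a=q[:,:2]@x[:2];b=q[:,:2]@np.array([.7084,-.7058])
    m=(abs(p[:,2]-.079)<.004)&(abs(a)<.06)
    for c in (0,.04,.08):
        k=m&(abs(b-c)<.012); print(c,k.sum(),a[k].min() if k.any() else 0,a[k].max() if k.any() else 0,np.median(b[k]) if k.any() else 0)
print('dpos units',(np.array([.5085,-.0291,.069])-s['tool_pos'])/.5,'rot units',R.from_matrix(G@M.T).as_rotvec()/2)
E
```

```text
t 4.5333 pos [ 0.5083 -0.031   0.2028] q [-0.162 -0.101  1.777  0.     1.466 -2.506] open 0.0242 gf 0.0 F [-0.5  0.6 -0.8]
[[-0.715, -0.699, 0.0], [-0.699, 0.715, 0.0], [-0.0, -0.0, -1.0]]
0 404 -0.0551211527543464 0.04481012769399839 0.00032587456859294517
0.04 421 -0.04070245191620733 0.055962657403465496 0.03972263504258654
0.08 505 -0.05601321454316113 0.055387051770031344 0.07848834438959952
dpos units [ 0.00034029  0.00381408 -0.26751426] rot units [-2.31678531e-05  1.14791433e-04  6.64284939e-03]
```

View pics/w3.png

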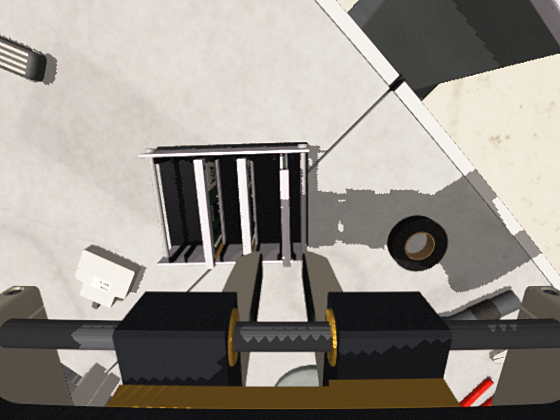

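The second view agrees to 1 mm: the notched card's rail lies under the fingers (rail at column ~285, stopping short at the top by the notch end). Descending.

Emit:
arm_command([
  {"x": 0.0005,"y": 0.004,"z": -0.05,"rx": 0,"ry": 0,"rz": 0.0066,"claw": 188},
  {"x": 0.0005,"y": 0.004,"z": -0.1,"rx": 0,"ry": 0,"rz": 0.0066,"claw": 188},
  {"x": 0.0005,"y": 0.004,"z": -0.14,"rx": 0,"ry": 0,"rz": 0.0066,"claw": 188},
  {"x": 0.0005,"y": 0.004,"z": -0.18,"rx": 0,"ry": 0,"rz": 0.0066,"claw": 188},
  {"x": 0.0005,"y": 0.004,"z": -0.21,"rx": 0,"ry": 0,"rz": 0.0066,"claw": 188},
  {"x": 0.0005,"y": 0.004,"z": -0.23,"rx": 0,"ry": 0,"rz": 0.0066,"claw": 188},
  {"x": 0.0005,"y": 0.004,"z": -0.25,"rx": 0,"ry": 0,"rz": 0.0066,"claw": 188},
  {"x": 0.0005,"y": 0.004,"z": -0.26,"rx": 0,"ry": 0,"rz": 0.0066,"claw": 188},
  {"x": 0.0005,"y": 0.004,"z": -0.267,"rx": 0,"ry": 0,"rz": 0.0066,"claw": 188},
  {"x": 0.0005,"y": 0.004,"z": -0.267,"rx": 0,"ry": 0,"rz": 0.0066,"claw": 188},
])

```text
t: 5.42
tool_pos: [0.5086, -0.0295, 0.0689]
orientation: [1.206, -2.901, -0.0]
force: [0.4, 0.5, -0.2]
opening: 0.024
gripper_force: 0.0
```

Emit:
arm_command([
  {"x": 0,"y": 0,"z": 0,"rx": 0,"ry": 0,"rz": 0,"claw": 255},
  {"x": 0,"y": 0,"z": 0,"rx": 0,"ry": 0,"rz": 0,"claw": 255},
  {"x": 0,"y": 0,"z": 0,"rx": 0,"ry": 0,"rz": 0,"claw": 255},
  {"x": 0,"y": 0,"z": 0,"rx": 0,"ry": 0,"rz": 0,"claw": 255},
  {"x": 0,"y": 0,"z": 0,"rx": 0,"ry": 0,"rz": 0,"claw": 255},
  {"x": 0,"y": 0,"z": 0,"rx": 0,"ry": 0,"rz": 0,"claw": 255},
], squeeze=40)

```text
t: 5.92
tool_pos: [0.509, -0.0294, 0.0699]
orientation: [-1.206, 2.9, -0.001]
force: [-2.9, 2.1, 5.5]
opening: 0.0075
gripper_force: 40.0
```

```bash
python3 -c "
from h import *
st()"
```

```text
t 5.9167 pos [ 0.509  -0.0294  0.0699] q [-0.158  0.03   1.902  0.     1.208 -2.518] open 0.0075 gf 39.98134911060333 F [-2.9  2.1  5.5]
[[-0.705, -0.709, 0.001], [-0.709, 0.705, 0.0], [-0.001, -0.001, -1.0]]
```

Emit:
arm_command([
  {"x": 0,"y": 0,"z": 0.02,"rx": 0,"ry": 0,"rz": 0,"claw": 255},
  {"x": 0,"y": 0,"z": 0.05,"rx": 0,"ry": 0,"rz": 0,"claw": 255},
  {"x": 0,"y": 0,"z": 0.09,"rx": 0,"ry": 0,"rz": 0,"claw": 255},
  {"x": 0,"y": 0,"z": 0.13,"rx": 0,"ry": 0,"rz": 0,"claw": 255},
  {"x": 0,"y": 0,"z": 0.17,"rx": 0,"ry": 0,"rz": 0,"claw": 255},
  {"x": 0,"y": 0,"z": 0.22,"rx": 0,"ry": 0,"rz": 0,"claw": 255},
  {"x": 0,"y": 0,"z": 0.27,"rx": 0,"ry": 0,"rz": 0,"claw": 255},
  {"x": 0,"y": 0,"z": 0.32,"rx": 0,"ry": 0,"rz": 0,"claw": 255},
  {"x": 0,"y": 0,"z": 0.36,"rx": 0,"ry": 0,"rz": 0,"claw": 255},
  {"x": 0,"y": 0,"z": 0.36,"rx": 0,"ry": 0,"rz": 0,"claw": 255},
])

```text
t: 6.75
tool_pos: [0.5107, -0.0299, 0.2549]
orientation: [-1.204, 2.894, -0.007]
force: [1.1, 0.1, -0.5]
opening: 0.0076
gripper_force: 40.0
```

```bash
cat >> h.py <<'E'
def goal(W,az,a=0,dist=.1):
    az=np.radians(az);d=np.array([np.cos(az),np.sin(az),0]);k=np.array([0,0,1.])
    n=(d-k)/2**.5; z=(-d-k)/2**.5
    z=R.from_rotvec(np.radians(a)*n).apply(z); y=-n; x=np.cross(y,z)
    L=np.array(W)+dist*n; return L-.036*x-.028*z-.002*y, np.c_[x,y,z]
E
python3 - <<'E'
from h import *
s,M=st()
C=grab('wrist')
for a in (0,25,-25):
    p,G=goal((.639,.153,.3),-129.5,a); print(a,p.round(3),G.round(2).tolist(),'rot units',(R.from_matrix(G@M.T).as_rotvec()/2).round(3))
E
```

```text
t 6.75 pos [ 0.5107 -0.0299  0.2549] q [-0.159 -0.127  1.706 -0.     1.555 -2.518] open 0.0076 gf 39.98712658882141 F [ 1.1  0.1 -0.5]
[[-0.705, -0.709, 0.008], [-0.709, 0.705, -0.001], [-0.005, -0.007, -1.0]]
0 [0.608 0.059 0.248] [[-0.77, 0.45, 0.45], [0.64, 0.55, 0.55], [0.0, 0.71, -0.71]] rot units [ 0.432  0.024 -0.696]
25 [0.591 0.062 0.257] [[-0.51, 0.45, 0.73], [0.81, 0.55, 0.23], [-0.3, 0.71, -0.64]] rot units [ 0.446 -0.207 -0.77 ]
-25 [0.623 0.064 0.235] [[-0.89, 0.45, 0.08], [0.35, 0.55, 0.76], [0.3, 0.71, -0.64]] rot units [ 0.404  0.244 -0.602]
```

Emit:
arm_command([
  {"x": -0.1,"y": -0.04,"z": 0.06,"rx": 0.432,"ry": 0.024,"rz": -0.696,"claw": 255},
  {"x": -0.1,"y": -0.04,"z": 0.06,"rx": 0.432,"ry": 0.024,"rz": -0.696,"claw": 255},
  {"x": -0.1,"y": -0.04,"z": 0.06,"rx": 0.432,"ry": 0.024,"rz": -0.696,"claw": 255},
  {"x": -0.1,"y": -0.04,"z": 0.06,"rx": 0.432,"ry": 0.024,"rz": -0.696,"claw": 255},
  {"x": -0.1,"y": -0.04,"z": 0.06,"rx": 0.432,"ry": 0.024,"rz": -0.696,"claw": 255},
  {"x": -0.1,"y": -0.04,"z": 0.06,"rx": 0.432,"ry": 0.024,"rz": -0.696,"claw": 255},
  {"x": -0.1,"y": -0.04,"z": 0.06,"rx": 0.432,"ry": 0.024,"rz": -0.696,"claw": 255},
  {"x": -0.1,"y": -0.04,"z": 0.06,"rx": 0.432,"ry": 0.024,"rz": -0.696,"claw": 255},
  {"x": -0.1,"y": -0.04,"z": 0.06,"rx": 0.432,"ry": 0.024,"rz": -0.696,"claw": 255},
  {"x": -0.1,"y": -0.04,"z": 0.06,"rx": 0.432,"ry": 0.024,"rz": -0.696,"claw": 255},
])

```text
t: 7.63
tool_pos: [0.4581, -0.0495, 0.2775]
orientation: [0.445, 2.771, 0.865]
force: [-0.3, -0.5, -1.0]
opening: 0.0076
gripper_force: 40.0
```

```bash
python3 - <<'E'
from h import *
s,M=st()
p,G=goal((.639,.153,.3),-129.5); print('pos units',(p-s['tool_pos'])/.5,'rot units',(R.from_matrix(G@M.T).as_rotvec()/2).round(3))
E
```

```text
t 7.6333 pos [ 0.4581 -0.0495  0.2775] q [-0.709 -0.34   1.971  0.616  1.647 -1.956] open 0.0076 gf 39.985302686691284 F [-0.3 -0.5 -1. ]
[[-0.934, 0.223, 0.28], [0.343, 0.783, 0.519], [-0.103, 0.581, -0.807]]
pos units [ 0.30034899  0.21728941 -0.05958547] rot units [ 0.096  0.004 -0.164]
```

Going well; finish the turn here, then approach partway.

Emit:
arm_command([
  {"x": 0,"y": 0,"z": 0,"rx": 0.096,"ry": 0.004,"rz": -0.164,"claw": 255},
  {"x": 0,"y": 0,"z": 0,"rx": 0.096,"ry": 0.004,"rz": -0.164,"claw": 255},
  {"x": 0.04,"y": 0.02,"z": -0.01,"rx": 0.096,"ry": 0.004,"rz": -0.164,"claw": 255},
  {"x": 0.08,"y": 0.05,"z": -0.03,"rx": 0.096,"ry": 0.004,"rz": -0.164,"claw": 255},
  {"x": 0.12,"y": 0.08,"z": -0.05,"rx": 0.096,"ry": 0.004,"rz": -0.164,"claw": 255},
  {"x": 0.15,"y": 0.11,"z": -0.06,"rx": 0.096,"ry": 0.004,"rz": -0.164,"claw": 255},
  {"x": 0.15,"y": 0.11,"z": -0.06,"rx": 0.096,"ry": 0.004,"rz": -0.164,"claw": 255},
  {"x": 0.15,"y": 0.11,"z": -0.06,"rx": 0.096,"ry": 0.004,"rz": -0.164,"claw": 255},
])

```text
t: 8.3
tool_pos: [0.5326, 0.0069, 0.2469]
orientation: [0.898, 2.534, 1.043]
force: [0.1, -1.1, -0.4]
opening: 0.0079
gripper_force: 40.0
```

```bash
python3 - <<'E'
from h import *
s,M=st()
p,G=goal((.639,.153,.3),-129.5); print('pos units',(p-s['tool_pos'])/.5,'rot units',(R.from_matrix(G@M.T).as_rotvec()/2).round(3))
S=grab('scene');T=grab('top');W=grab('wrist')
a=S['p'][150:330,110:330,::-1];b=T['p'][130:260,140:300,::-1];c=W['p'][:,:,::-1]
cv2.imwrite('pics/m1.png',np.hstack([cv2.resize(a,(400,327)),cv2.resize(b,(400,327))]))
cv2.imwrite('pics/w4.png',c)
E
```

```text
t 8.3 pos [0.5326 0.0069 0.2469] q [-0.6   -0.326  2.083  0.797  1.38  -1.647] open 0.0079 gf 39.98760759830475 F [ 0.1 -1.1 -0.4]
[[-0.776, 0.446, 0.445], [0.63, 0.552, 0.546], [-0.002, 0.705, -0.71]]
pos units [0.15147255 0.10452511 0.0015338 ] rot units [ 0.002 -0.    -0.004]
```

View pics/m1.png

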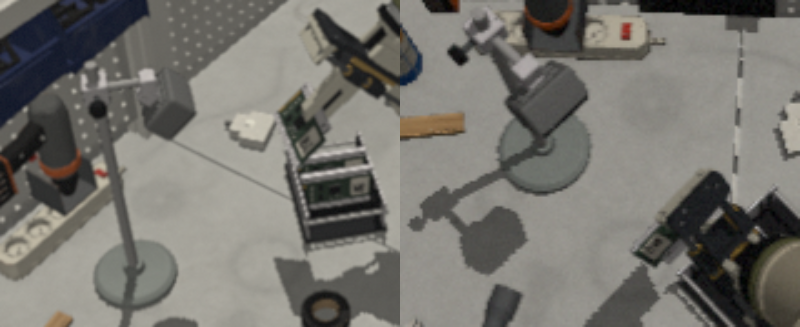

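Left (scene): card tilted with its label facing the reader. Right (top): the label is at crop (657,245), i.e. full-picture (243,227). The other cards still stand in the rack. I'll check the label position and re-derive the window position from the same camera.

```bash
python3 - <<'E'
from h import *
s=robot.read_state();M=mat(s['orientation']);p=np.array(s['tool_pos'])
L=p+M@[.036,.002,.028];print('pred label',L)
def proj(C,P):
    q=(np.array(P)-C['o'])@C['R'];return cv2.projectPoints(np.array([[q[0],-q[1],-q[2]]]),np.zeros(3),np.zeros(3),C['K'],C['dist'])[0].ravel()
az=np.radians(-129.5);d=np.array([np.cos(az),np.sin(az),0]);k=np.array([0,0,1.]);n=(d-k)/2**.5;u=(d+k)/2**.5;y=np.array([-d[1],d[0],0])
W=np.array([.639,.153,.3])
for nm in('top','scene'):
    C=load(nm);c=proj(C,L);x0,y0=int(c[0]),int(c[1])
    g=C['p'][y0-12:y0+13,x0-12:x0+13].astype(int);w=(g.min(2)>130)&(g.max(2)-g.min(2)<30)
    vs,us=np.nonzero(w);print(nm,'proj',c,'white centroid',us.mean()+x0-12 if len(us) else 0,vs.mean()+y0-12 if len(vs) else 0,len(us),'depth pt',dep(C,[(x0,y0)])[0].round(4))
    cor=[('%s'%((i,j,t),),proj(C,W+u*.029*i+y*.036*j-n*.044*t).round(1).tolist()) for i,j,t in((1,1,0),(1,-1,0),(1,1,1),(1,-1,1),(-1,1,1),(-1,-1,1))];print(cor)
    print('foot',proj(C,W-d*.1-[0,0,.284]).round(1),'posttop',proj(C,W-d*.1+[0,0,.097]).round(1))
    im=cv2.resize(C['p'][:,:,::-1],None,fx=4,fy=4,interpolation=2)
    for _,q in cor: cv2.circle(im,(int(q[0]*4+2),int(q[1]*4+2)),2,(0,0,255),-1)
    for q in (proj(C,W-d*.1-[0,0,.284]),proj(C,W-d*.1+[0,0,.097])): cv2.circle(im,(int(q[0]*4+2),int(q[1]*4+2)),3,(0,255,0),-1)
    cv2.circle(im,(int(c[0]*4+2),int(c[1]*4+2)),2,(255,0,255),-1)
    cv2.imwrite('pics/o_%s.png'%nm,im[560:1000,600:1000] if nm=='top' else im[720:1280,560:1240])
a=cv2.imread('pics/o_top.png');b=cv2.imread('pics/o_scene.png');b=cv2.resize(b,(400,329));cv2.imwrite('pics/o.png',np.hstack([a[:440],np.vstack([b,np.zeros((111,400,3),np.uint8)])]))
E
```

```text
pred label [0.51862208 0.04427995 0.23001401]
top proj [242.35749664 226.69130476] white centroid 237.58904109589042 226.2648401826484 219 depth pt [0.5208 0.0455 0.229 ]
[('(1, 1, 0)', [216.8, 167.2]), ('(1, -1, 0)', [197.5, 186.2]), ('(1, 1, 1)', [206.7, 155.1]), ('(1, -1, 1)', [186.9, 174.3]), ('(-1, 1, 1)', [198.3, 152.2]), ('(-1, -1, 1)', [179.2, 170.5])]
foot [195.8 188.1] posttop [168.9 135.7]
scene proj [279.10245647 227.13241569] white centroid 280.4259259259259 231.57407407407408 108 depth pt [0.5169 0.0472 0.2336]
[('(1, 1, 0)', [214.2, 194.0]), ('(1, -1, 0)', [220.2, 213.4]), ('(1, 1, 1)', [199.6, 186.0]), ('(1, -1, 1)', [205.0, 205.4]), ('(-1, 1, 1)', [184.3, 203.0]), ('(-1, -1, 1)', [188.9, 222.9])]
foot [183.6 299.5] posttop [159.3 186.9]
```

View pics/o.png

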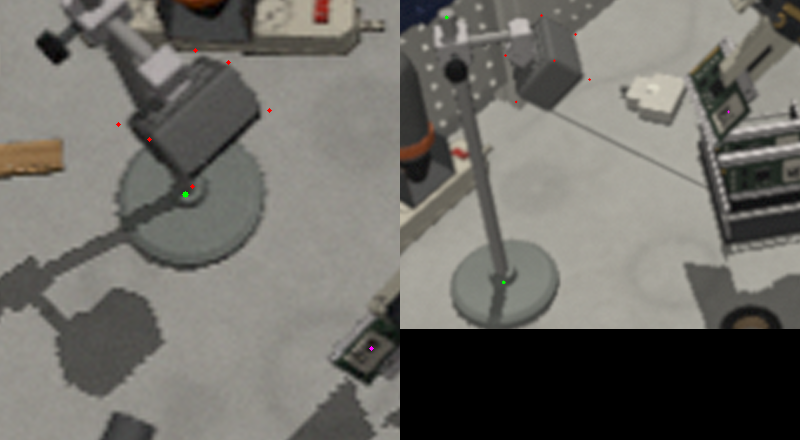

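The predicted label (magenta dot at 371,348) lands on the label. The head's predicted corners match to within about 1–3 pixels, suggesting a small shift of the window to (0.640, 0.156, 0.304), well inside tolerance. Final approach.

Emit:
arm_command([
  {"x": 0.02,"y": 0.015,"z": 0.001,"rx": 0,"ry": 0,"rz": -0.002,"claw": 255},
  {"x": 0.04,"y": 0.03,"z": 0.003,"rx": 0.001,"ry": 0,"rz": -0.004,"claw": 255},
  {"x": 0.065,"y": 0.045,"z": 0.005,"rx": 0.002,"ry": 0,"rz": -0.004,"claw": 255},
  {"x": 0.09,"y": 0.06,"z": 0.007,"rx": 0.002,"ry": 0,"rz": -0.004,"claw": 255},
  {"x": 0.11,"y": 0.08,"z": 0.009,"rx": 0.002,"ry": 0,"rz": -0.004,"claw": 255},
  {"x": 0.13,"y": 0.095,"z": 0.01,"rx": 0.002,"ry": 0,"rz": -0.004,"claw": 255},
  {"x": 0.145,"y": 0.105,"z": 0.01,"rx": 0.002,"ry": 0,"rz": -0.004,"claw": 255},
  {"x": 0.153,"y": 0.11,"z": 0.01,"rx": 0.002,"ry": 0,"rz": -0.004,"claw": 255},
  {"x": 0.153,"y": 0.11,"z": 0.01,"rx": 0.002,"ry": 0,"rz": -0.004,"claw": 255},
  {"x": 0.153,"y": 0.11,"z": 0.01,"rx": 0.002,"ry": 0,"rz": -0.004,"claw": 255},
])

```text
t: 9.28
tool_pos: [0.6098, 0.0604, 0.2538]
orientation: [0.907, 2.525, 1.044]
force: [-1.5, -0.3, -0.6]
opening: 0.0075
gripper_force: 40.0
```

Emit:
arm_command([
  {"x": 0,"y": 0,"z": 0,"rx": 0,"ry": 0,"rz": 0,"claw": 255},
  {"x": 0,"y": 0,"z": 0,"rx": 0,"ry": 0,"rz": 0,"claw": 255},
  {"x": 0,"y": 0,"z": 0,"rx": 0,"ry": 0,"rz": 0,"claw": 255},
  {"x": 0,"y": 0,"z": 0,"rx": 0,"ry": 0,"rz": 0,"claw": 255},
  {"x": 0,"y": 0,"z": 0,"rx": 0,"ry": 0,"rz": 0,"claw": 255},
  {"x": 0,"y": 0,"z": 0,"rx": 0,"ry": 0,"rz": 0,"claw": 255},
])

```text
t: 9.78
tool_pos: [0.61, 0.0605, 0.2542]
orientation: [0.908, 2.524, 1.044]
force: [0.7, 0.9, -1.6]
opening: 0.0078
gripper_force: 40.0
```

```bash
python3 - <<'E'
from h import *
s,M=st()
p,G=goal((.640,.156,.304),-129.5); print('pos err',p-s['tool_pos'],'rot',(R.from_matrix(G@M.T).as_rotvec()).round(3),'dq',np.round(s['dq'],3))
S=grab('scene');T=grab('top')
a=S['p'][160:330,130:330,::-1];b=T['p'][130:260,145:300,::-1]
cv2.imwrite('pics/m2.png',np.hstack([cv2.resize(a,(400,340),interpolation=2),cv2.resize(b,(400,340),interpolation=2)]))
E
```

```text
t 9.7833 pos [0.61   0.0605 0.2542] q [-0.409 -0.183  1.953  0.804  1.228 -1.516] open 0.0078 gf 39.987425208091736 F [ 0.7  0.9 -1.6]
[[-0.77, 0.449, 0.453], [0.638, 0.546, 0.543], [-0.004, 0.707, -0.707]]
pos err [-0.00071342  0.00170946 -0.00248457] rot [0.002 0.003 0.002] dq [ 0.002  0.001 -0.001  0.002  0.001  0.   ]
```

View pics/m2.png

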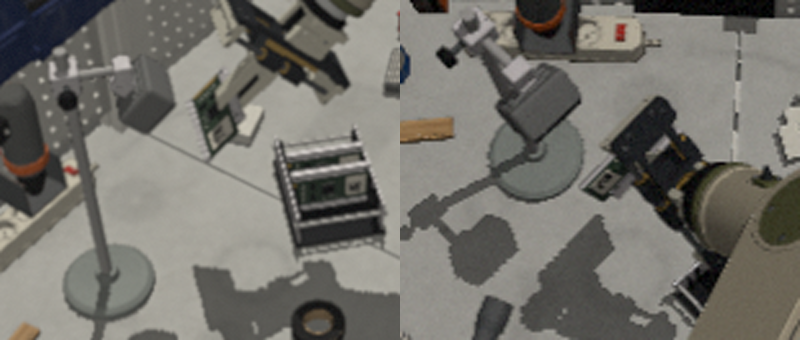

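Both views show the card clear of everything, label towards the window (label at crop (603,183), head front centre at (560,120), matching the expected offset), and the arm is still. Handing in.

```bash
python3 -c "
from plant import robot
print(robot.close_job())"
```

```text
the job is handed in; nothing more can be done
None
```

The job is handed in at about 10 s: the notched card is out of the rack and held still, label facing up and square to the reader window about 10 cm away, with only the gripper seen touching it; no verdict came back.

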